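# Bring the salt round to the front on the spice carousel and hold it there

## Robot

A 7-joint arm with a two-finger parallel gripper is mounted at the origin on a cart in front of the work surface, level with it; the furniture and walls round the work are solid. World frame = base frame: x ahead of the robot, y to its left, z up, the work surface at z = 0. Lengths are in m, angles in rad, forces in N, time in s.
With the tool pointing down it reaches from about 0.425 to 0.925 m from the base axis. Payload 6.8 kg.
Tool frame: the origin (TCP) lies between the finger pads, 19 mm behind the fingertips; this is the grasp point; z points along the fingers, y is the line along which they close (so a half turn about z gives the same grasp; the last joint's range is limited). The gripper opens to 85 mm and grips with 20 to 120 N. Pads are 22 mm wide; open, the fingers measure 114 mm over their backs; the gripper's body (76 mm by 85 mm) begins 54 mm behind the grasp point. The pads swing forward as they close: fully open they stand 13 mm farther back than shut.
Start: joints at [1.159, 0.477, 0.022, 1.555, -0.011, 1.109, -0.083], TCP at [0.202, -0.644, 0.25] pointing down, gripper open.
Joint ranges: [-2.96, 2.96], [-0.34, 2.1], [-1.41, 1.46], [0.24, 2.44], [-1.37, 4.51], [0.17, 1.92], [-2.96, 2.96]. Speed limits (rad/s): [2.39, 2.39, 3.14, 3.14, 3.14, 3.14, 3.14].

## Interface

Orientations are given as a unit quaternion [x, y, z, w].
In Python, from plant import env gives the robot as it stands.
- The arm moves only by the shell command python3 -m handwheel 'ROWS' [FORCE]. ROWS is a JSON object whose one key "targets" holds one flat list of numbers, 5 for each row, row after row: the opening, from -1 (shut) to 1 (fully open), then the shift along the tool's x, y, z in units of 30 mm (1.0 is 30 mm), then the turn about the tool's z in units of 5 degrees (1.0 is 5 degrees). A call has 1 to 8 rows; each row shifts and turns the commanded pose from where the row before left it, along the tool's axes as they then stand; what a row does not reach is not made up. A row lasts 1/12 s, in which the tool goes at most 41.7 mm and 7.16 degrees, less where a joint would pass 70% of its speed; a pose out of reach is approached as far as the arm can. A call is refused whole if a number of a shift passes 1 or a number of a turn 1, either way. A call with a gripper value outside its range is refused whole. The fingers move at their own pace and stop on an object; FORCE is the grip in N (left out, the last holds). Time passes only in rows, so rows that do not move let the fingers close. It gives the time, the measured TCP pose, the force, the opening and the grip force at its end, in the units of the state.
- env.sense(): the state, without advancing time (a new reading comes with each control period).
- env.get_image(name): name is "side" or "top" or "wrist"; returns a dict with "frame" (480x640x3 uint8, red, green, blue), "intrinsics" (3x3 intrinsics, pixels), "R" (3x3) and "t" (3): a world point X has camera coordinates R X + t; the wrist camera has in their place "hand_eye" (4x4, takes a point from camera to tool coordinates, whose origin is the TCP and whose axes are the flange's). Camera axes: x right, y down, z forward; pixel columns grow to the right and rows downward; lengths in m; the calibration is good to about 2 mm. A picture is of the moment at which its call begins: read the wrist's pose just before it. There is no depth.
- env.close_job(): hands the job in; it is judged then, once.
Trained networks look in a picture, given as the dict that the camera call returned (one of the last four; its "shot" number tells which), for a name from the list of things; names that differ only in an ending like _2 or _b are one class to them, and where a whole thing is asked for, a point or a joint stands for the part that bears it (a point fixed in the world has none). Each returns a list of dicts, best first, with "confidence" (0 to 1); they miss things now and then, are a little off and sometimes report something else, mostly with a low value. They report only what shows in the picture. A call takes as long as a camera call. They do not tell look-alikes from the thing itself.
- env.search_frame(thing, picture): "xyz" ([x, y, z] in m, in the coordinates of the camera as it stood for that picture, good to about 4 mm: the middle of the surface that is visible of it).
- env.place_of(thing, picture): "xyz" ([x, y, z] in m, in the coordinates of the camera as it stood for that picture, good to about 4 mm: a listed point, or the origin of a listed thing).
The state is a dict: "clock": time; "qpos": joint angles; "joint_velocities": joint speeds; "effort": joint torques, N m; "tcp_pos": TCP position; "tool_rot": TCP orientation; "contact_force": force on the tool from outside, world axes, zero at the start; "moment": the same for the moment, N m; "gripper_width": finger opening in m; "gripper_force": force on a finger pad.
Only numpy, scipy, OpenCV 4.12 (cv2) and the standard library are available. Lean on these libraries where they do the work, as an engineer would, in place of code of your own. Each camera call takes 0.05 s, during which the arm holds its last target. There are 200 camera calls.

## Task

Turn the spice carousel until the salt shaker stands at the front, squarely in line with the pointer on the carousel's fixed foot, and finish while still gripping the T-handle so that the carousel is held still for me to take the salt. Do it gently: the shaker and the jars stay standing in their own wells, and the things round about are left alone.

Things in the scene. Friction and masses are not known exactly. Their poses are not given: they have to be found in the camera images.
- foot: low round black foot, 200 mm diameter, fixed to the worktop; origin: centre of its underside, on the carousel's upright turning axis. Along its own -x (its front, facing the robot within 0.4 rad) a tongue 26 mm wide sticks out to 135 mm from the axis and carries the pointer: a steel rib 22 mm long, 6 mm wide, its top 17 mm above the worktop
- carousel: round wooden deck, 224 mm diameter, top 18 mm above the worktop; turns freely either way about its upright axis (origin on the axis, at its underside, z up), friction about 0.04 N m, stays where left. Four ring wells, 56 mm outside, 49 mm inside, 26 mm high, with centres 80 mm from the axis at its own +x, +y, -x, -y. A steel post 13 mm thick at the centre carries the T-handle
- handle (a point): centre of the T-handle, on the turning axis, 161 mm above the worktop: a level wooden bar 84 mm long along the carousel's own x axis, 14 mm thick, 26 mm high (148 to 174 mm above the worktop), turning with the carousel, above the jars (tops at 124 mm); grip it across its 14 mm from above
- salt_shaker: salt shaker with a waisted clear body and a domed pierced grey top, 44 mm diameter, 90 mm tall, the only shaker on the carousel and shorter than the three jars; stands loose in one of the four wells; origin at the centre of its underside, z up
- jar_a: straight-sided glass spice jar with a flat red screw cap, 45 mm diameter, 106 mm tall, standing loose in a well of the carousel; origin at the centre of its underside, z up
- jar_b: straight-sided glass spice jar with a flat red screw cap, 45 mm diameter, 106 mm tall, standing loose in a well of the carousel; origin at the centre of its underside, z up
- jar_c: straight-sided glass spice jar with a flat red screw cap, 45 mm diameter, 106 mm tall, standing loose in a well of the carousel; origin at the centre of its underside, z up
- honey: bystander: honey jar with black lid, 63 mm diameter, 94 mm tall, on the worktop behind the carousel; origin at the centre of its underside. Not listed and fixed: a pot with a spoon in it on the hob to the left of it, up to about 0.2 m high, and wall cabinets whose undersides are about 0.6 m above the worktop beyond x = 0.6
- sugar_tub: bystander: foil-lidded round tub, 72 mm diameter, 71 mm tall, on the worktop behind the carousel; origin at the centre of its underside
- garlic_bulb: bystander: garlic bulb, 60 mm, on the worktop to the right of the carousel, near the sink; origin at the centre of its underside
Mind the look-alikes: they are no part of the job. Leave any yellow look-alike of the jar_a alone.

How it is judged:
At the end, for the whole second after the job is handed in: Shaker at the front, its centre within 12 mm of the pointer's line; fingers on the carousel with over 2 N, TCP within 40 mm of the T-handle's centre; carousel still (under 0.1 rad/s); shaker and jars upright (0.3 rad) in their wells; bystanders within 30 mm of their starts (x of salt_shaker in the frame of foot below -0.06 m and y of salt_shaker in the frame of foot between -0.012 and 0.012 m and contact force between the fingers and carousel above 2 N and distance between the grasp point and handle below 0.04 m and angular speed of carousel below 0.1 rad/s and angle between each of salt_shaker, jar_a, jar_b, jar_c's own z axis and vertical below 0.3 rad and height (world z) of each of salt_shaker, jar_a, jar_b, jar_c below 0.027 m and horizontal distance between each of salt_shaker, jar_a, jar_b, jar_c and carousel below 0.09 m and distance of each of honey, sugar_tub, garlic_bulb from where it was at the start of the episode below 0.03 m); the arm keeps its last pose, push and grip.
It fails at once if the shaker or a jar is lifted out of its well or tipped over (height (world z) of any of salt_shaker, jar_a, jar_b, jar_c above 0.04 m or angle between any of salt_shaker, jar_a, jar_b, jar_c's own z axis and vertical above 0.5 rad).
It fails at once if the carousel is flung round, not turned gently (over 4 rad/s) (angular speed of carousel above 4 rad/s).
It fails at once if a bystander is pushed away (distance of any of honey, sugar_tub, garlic_bulb from where it was at the start of the episode above 0.03 m).
It also fails if it takes over 38 s, if anything falls off the work surface, if the arm or the gripper's body presses on something with over 40 N, if the wrist force passes 120 N, or if a joint passes its speed limit or range.

## Working session

There is one attempt and no reset: what is moved stays moved. The work goes in short steps, Python scripts to look and compute and a shell command to move; the robot and the scene stay as the last step left them, time stands still between calls to the robot, and variables do not carry over. Pictures are saved under pics/ and viewed, at most 10 in all, crops included, and the job is handed in when it is done.

```bash
mkdir -p pics; cat > h.py <<'E'
from plant import env
import numpy as np, cv2
from scipy.spatial.transform import Rotation as Ro
def world(im,p):
    return im["R"].T@(np.array(p)-im["t"])
E
python3 - <<'E'
from h import *
s=env.sense(); print(s["clock"],s["tcp_pos"],s["tool_rot"],s["gripper_width"]); print(Ro.from_quat(s["tool_rot"]).as_matrix().round(3))
for n in("top","side"):
    im=env.get_image(n); cv2.imwrite(f"pics/{n}0.png",im["frame"][:,:,::-1])
    for t in("foot","carousel","handle","salt_shaker","jar_a","honey","sugar_tub","garlic_bulb"):
        print(n,t,[(world(im,d["xyz"]).round(3).tolist(),round(d["confidence"],2)) for d in env.place_of(t,im)[:5]])
E
```

```text
0.0 [ 0.20170828 -0.64355562  0.24900796] [ 9.88488076e-01  1.51295891e-01 -2.09825277e-04 -9.12404424e-04] 0.08547542330028102
[[ 0.954  0.299 -0.001]
 [ 0.299 -0.954  0.002]
 [-0.    -0.002 -1.   ]]
top foot [([0.486, -0.351, 0.018], 0.41)]
top carousel [([0.498, -0.269, 0.008], 0.74), ([0.497, -0.272, 0.16], 0.59)]
top handle [([0.497, -0.272, 0.158], 0.83)]
top salt_shaker [([0.576, -0.284, 0.016], 0.67)]
top jar_a [([0.47, 0.275, -0.001], 0.89), ([0.511, -0.192, 0.018], 0.88), ([0.417, -0.255, 0.019], 0.72), ([0.487, -0.351, 0.02], 0.57)]
top honey [([0.697, -0.124, -0.005], 0.67)]
top sugar_tub [([0.496, -0.275, 0.159], 0.53)]
top garlic_bulb [([0.494, -0.273, 0.159], 0.7), ([0.415, -0.542, -0.009], 0.49)]
side foot []
side carousel [([0.495, -0.266, 0.011], 0.62), ([0.424, -0.255, 0.018], 0.38)]
side handle [([0.495, -0.268, 0.156], 0.97)]
side salt_shaker [([0.576, -0.286, 0.016], 0.79)]
side jar_a [([0.483, -0.347, 0.02], 0.95), ([0.512, -0.188, 0.016], 0.93), ([0.464, 0.28, 0.003], 0.68), ([0.693, -0.282, -0.004], 0.6), ([0.423, -0.258, 0.019], 0.57)]
side honey [([0.693, -0.127, -0.009], 0.76)]
side sugar_tub [([0.692, -0.282, -0.005], 0.74)]
side garlic_bulb [([0.415, -0.54, -0.009], 0.94)]
```

View pics/top0.png

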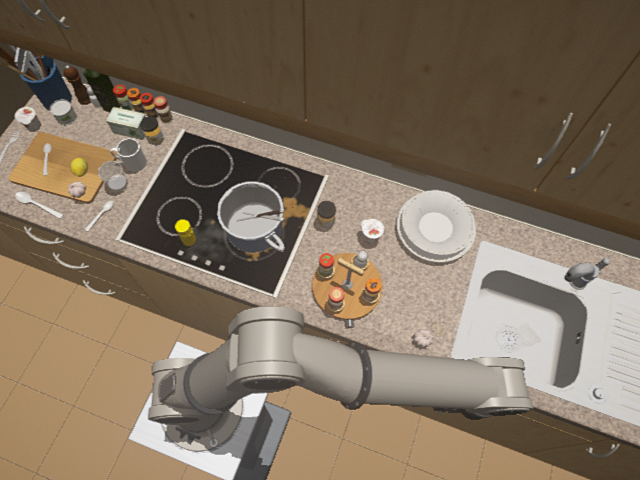

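View pics/side0.png

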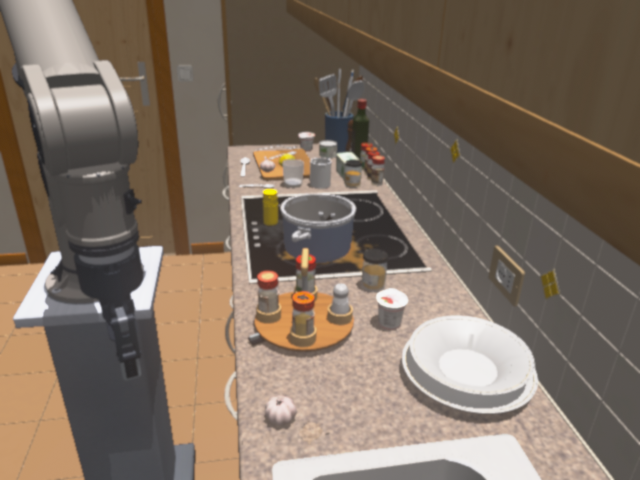

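The top view shows the carousel near (347,287), with the pointer tongue at about (349,323), the handle bar at about (352,267) and the salt at the back at (361,258). The side view agrees: the salt is at (340,302), away from the robot. I'll zoom in to get the pointer and bar directions.

```bash
python3 - <<'E'
from h import *
im=env.get_image("top"); f=im["frame"]
c=f[240:340,297:397]; cv2.imwrite("pics/crop.png",cv2.resize(c,(600,600),interpolation=cv2.INTER_CUBIC)[:,:,::-1])
K,R,t=im["intrinsics"],np.array(im["R"]),np.array(im["t"])
def px(X): 
    p=K@(R@np.array(X)+t); return ((p[:2]/p[2]-[297,240]+.5)*6-.5).round(0)
C=np.array([.497,-.270])
for a in (-.4,-.2,0,.2,.4): print("tongue tip",a,px([*(C-.135*np.array([np.cos(a),np.sin(a)])),.017]))
for d in (-10.6,79.4):
    u=.042*np.array([np.cos(np.radians(d)),np.sin(np.radians(d))]); print("bar",d,px([*(C+u),.174]),px([*(C-u),.174]))
print(env.sense()["qpos"].round(3) if hasattr(env.sense()["qpos"],'round') else env.sense()["qpos"])
E
```

```text
tongue tip -0.4 [128. 448.]
tongue tip -0.2 [169. 479.]
tongue tip 0 [217. 502.]
tongue tip 0.2 [268. 515.]
tongue tip 0.4 [321. 518.]
bar -10.6 [366.  87.] [281. 224.]
bar 79.4 [248. 113.] [400. 196.]
[ 1.159  0.477  0.022  1.555 -0.012  1.109 -0.083]
```

View pics/crop.png

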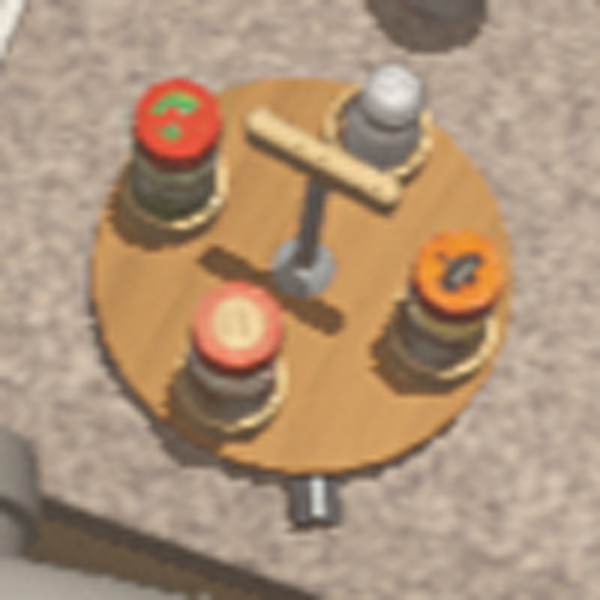

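Viewed from above, the rib at crop (317,497–518) puts the foot yaw at about 0.385 rad. The bar runs from crop (248,113) to (400,196), which is along 79.4°, and the salt is at -10.6°. The salt has to turn about 147° clockwise. First I'll move over the handle.

```bash
python3 -m handwheel '{"targets":[1,0.8,-0.55,0,0, 1,0.8,-0.55,0,0, 1,0.8,-0.55,0,0, 1,0.8,-0.55,0,0, 1,0.8,-0.55,0,0, 1,0.8,-0.55,0,0, 1,0.8,-0.55,0,0, 1,0.8,-0.55,0,0]}' 40
```

```text
clock: 1.62
tcp_pos: [0.3464, -0.4596, 0.2502]
tool_rot: [0.988, 0.151, 0.0, 0.0]
contact_force: [0.9, 0.5, 0.6]
gripper_width: 0.0853
gripper_force: 0.0
```

```bash
python3 -m handwheel '{"targets":[1,0.8,-0.55,0,0, 1,0.8,-0.55,0,0, 1,0.8,-0.55,0,0, 1,0.8,-0.55,0,0, 1,0.8,-0.55,0,0, 1,0.8,-0.55,0,0, 1,0.8,-0.55,0,0, 1,0.8,-0.55,0,0]}'
```

```text
clock: 2.28
tcp_pos: [0.4902, -0.2762, 0.2503]
tool_rot: [0.988, 0.151, 0.0, 0.0]
contact_force: [-0.3, -0.6, -0.4]
gripper_width: 0.0852
gripper_force: 0.0
```

```bash
python3 -m handwheel '{"targets":[1,0,0,0,-1, 1,0,0,0,-1, 1,0,0,0,-1, 1,0,0,0,-1, 1,0,0,0,-1, 1,0,0,0,-1, 1,0,0,0,-1, 1,0,0,0,-1]}'
```

```text
clock: 2.95
tcp_pos: [0.4894, -0.2774, 0.2501]
tool_rot: [0.876, 0.482, 0.0, 0.0]
contact_force: [-0.1, 0.1, 0.1]
gripper_width: 0.0855
gripper_force: 0.0
```

```bash
python3 -m handwheel '{"targets":[1,0,0,0,-1, 1,0,0,0,-1, 1,0,0,0,-1, 1,0,0,0,-1, 1,0,0,0,-0.4, 1,0,0,0,0, 1,0,0,0,0]}'
cat > look.py <<'E'
from h import *
import sys
s=env.sense(); p=np.array(s["tcp_pos"]); M=Ro.from_quat(s["tool_rot"]).as_matrix()
print(s["clock"],p.round(4),"yaw x",np.degrees(np.arctan2(M[1,0],M[0,0])).round(2),"q",np.array(s["qpos"]).round(2),"w",s["gripper_width"],"F",np.array(s["contact_force"]).round(1),s["gripper_force"])
im=env.get_image("wrist"); H=np.array(im["hand_eye"]); cv2.imwrite(sys.argv[1],im["frame"][:,:,::-1])
for t in("handle","salt_shaker","foot","jar_a"):
    print(t,[((M@(H@[*d["xyz"],1])[:3]+p).round(4).tolist(),round(d["confidence"],2)) for d in env.place_of(t,im)[:3]])
for n in("top","side"):
    im=env.get_image(n)
    for t in("handle","carousel","salt_shaker","jar_a"): print(n,t,[(world(im,d["xyz"]).round(4).tolist(),round(d["confidence"],2)) for d in env.place_of(t,im)[:4]])
E
python3 look.py pics/w1.png
```

```text
clock: 3.53
tcp_pos: [0.4894, -0.2774, 0.2501]
tool_rot: [0.77, 0.638, 0.0, 0.0]
contact_force: [0.3, -1.0, 0.9]
gripper_width: 0.0855
gripper_force: 0.0
3.5333 [ 0.4894 -0.2774  0.2501] yaw x 79.32 q [ 0.69  0.32 -0.35  1.81  0.13  1.04  0.1 ] w 0.08550874387989353 F [ 0.3 -1.   0.9] 0.0
handle [([0.4994, -0.2678, 0.1622], 0.59), ([0.6942, -0.2843, -0.0038], 0.36)]
salt_shaker [([0.5746, -0.2813, 0.0227], 0.56)]
foot []
jar_a [([0.4864, -0.3467, 0.0218], 0.97), ([0.5112, -0.1903, 0.0188], 0.92), ([0.419, -0.2551, 0.0185], 0.61)]
top handle [([0.4956, -0.2722, 0.1585], 0.78)]
top carousel [([0.4978, -0.272, 0.0075], 0.67), ([0.5129, -0.1907, 0.017], 0.58)]
top salt_shaker [([0.6949, -0.2826, -0.0062], 0.69), ([0.5762, -0.283, 0.0187], 0.58)]
top jar_a [([0.4671, 0.275, 0.0007], 0.85), ([0.4152, -0.2553, 0.0159], 0.69), ([0.4861, -0.3475, 0.0196], 0.62), ([0.513, -0.1894, 0.0196], 0.48)]
side handle [([0.4974, -0.2653, 0.16], 0.9), ([0.5742, -0.2827, 0.0141], 0.47)]
side carousel [([0.4937, -0.2687, 0.0074], 0.65)]
side salt_shaker [([0.5778, -0.2835, 0.0145], 0.71)]
side jar_a [([0.5111, -0.1929, 0.0205], 0.81), ([0.4173, -0.543, -0.007], 0.73), ([0.4795, -0.3501, 0.0207], 0.67), ([0.4223, -0.2583, 0.0163], 0.67)]
```

View pics/w1.png

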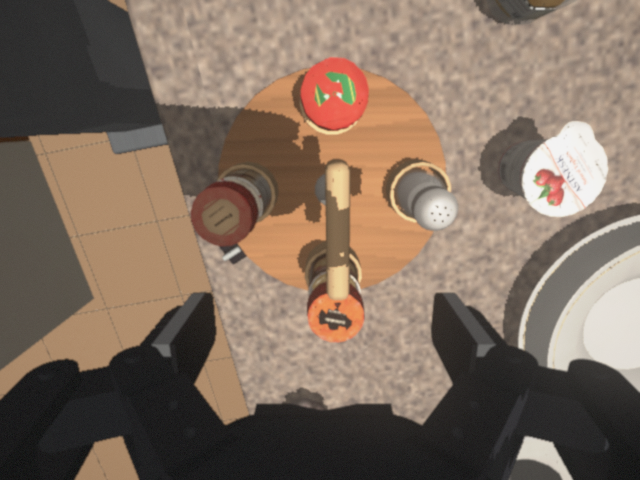

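In the wrist view, the bar runs from (338,163) to (339,297) and is nearly parallel to tool x. The steel rib is at about (232,254). I'll work out both in the world frame.

```bash
python3 - <<'E'
from h import *
s=env.sense(); p=np.array(s["tcp_pos"]); M=Ro.from_quat(s["tool_rot"]).as_matrix()
im=env.get_image("wrist"); H=np.array(im["hand_eye"]); K=np.array(im["intrinsics"])
def hit(u,v,z,R,o):
    d=R@np.linalg.solve(K,[u,v,1]); return (o+d*(z-o[2])/d[2])[:2]
Rw=M@H[:3,:3]; o=M@H[:3,3]+p
C=np.array([.4975,-.2695])
a,b=hit(338,163,.174,Rw,o),hit(339,297,.174,Rw,o); print("bar",a,b,(a+b)/2,np.degrees(np.arctan2(*(a-b)[::-1])))
f=im["frame"]; sub=f[232:277,205:265].astype(int); m=(sub.min(2)>135)&(sub.max(2)-sub.min(2)<22)
n,l,st,ce=cv2.connectedComponentsWithStats(m.astype(np.uint8))
for i in range(1,n):
    if st[i,4]>15:
        q=ce[i]+[205,232]; w=hit(*q,.017,Rw,o); print("rib?",q,st[i,4],w,"r",np.linalg.norm(w-C),"foot yaw",np.degrees(np.arctan2(*(C-w)[::-1])))
cv2.imwrite("pics/rib.png",cv2.resize(f[215:295,175:285],(770,560),interpolation=cv2.INTER_CUBIC)[:,:,::-1])
t=env.get_image("top"); K=np.array(t["intrinsics"]); R=np.array(t["R"]).T; ot=-R@np.array(t["t"])
w=hit(297+317.5/6-.4,240+499/6-.4,.017,R,ot); print("top rib",w,np.linalg.norm(w-C),np.degrees(np.arctan2(*(C-w)[::-1])))
E
```

```text
bar [ 0.50549301 -0.22749569] [ 0.4923777  -0.30583104] [ 0.49893536 -0.26666337] 80.4953972355461
rib? [230.80412371 253.80412371] 97 [ 0.38370536 -0.31581732] r 0.12285973827981612 foot yaw 22.147576491225916
top rib [ 0.38149681 -0.31774529] 0.1256357759954198 22.58224044855562
```

View pics/rib.png

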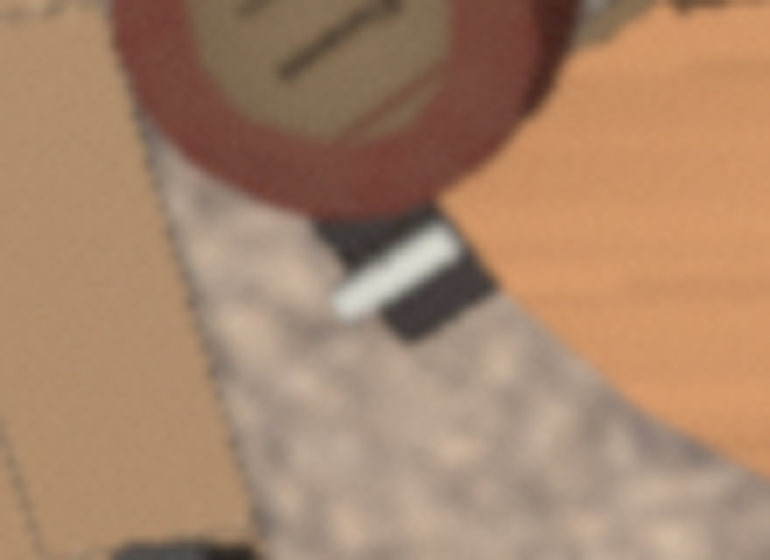

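The close-up shows the steel rib at wrist pixel (231,254). Foot yaw is about 22.3° and the bar about 80.3°, so the turn is about 148° clockwise. Next I'll centre, descend and grip.

```bash
python3 -m handwheel '{"targets":[1,0.35,0.22,0,-0.2, 1,0,0,0.5,0, 1,0,0,0.5,0, 1,0,0,0.5,0, 1,0,0,0.5,0, 1,0,0,0.5,0, 1,0,0,0.45,0, 1,0,0,0,0]}'
python3 -m handwheel '{"targets":[0,0,0,0,0, -0.3,0,0,0,0, -0.6,0,0,0,0, -0.8,0,0,0,0, -1,0,0,0,0, -1,0,0,0,0, -1,0,0,0,0, -1,0,0,0,0]}' 40
```

```text
clock: 5.05
tcp_pos: [0.4969, -0.2667, 0.1589]
tool_rot: [0.763, 0.646, -0.001, -0.002]
contact_force: [-0.8, 0.1, -0.1]
gripper_width: 0.0855
gripper_force: 0.0
clock: 5.72
tcp_pos: [0.4994, -0.2686, 0.1624]
tool_rot: [0.764, 0.646, 0.001, 0.001]
contact_force: [4.8, -0.9, -0.0]
gripper_width: 0.0133
gripper_force: 45.1
```

Gripped at 13 mm. Turning gently.

```bash
python3 -m handwheel '{"targets":[-1,0,0,0,0.2, -1,0,0,0,0.4, -1,0,0,0,0.6, -1,0,0,0,0.6, -1,0,0,0,0.6, -1,0,0,0,0.6, -1,0,0,0,0.6, -1,0,0,0,0.4]}'
python3 look.py pics/w2.png
```

```text
clock: 6.38
tcp_pos: [0.4997, -0.2687, 0.1624]
tool_rot: [0.865, 0.502, 0.001, 0.002]
contact_force: [6.5, -2.5, -0.5]
gripper_width: 0.0138
gripper_force: 44.9
6.3833 [ 0.4997 -0.2687  0.1624] yaw x 60.27 q [ 0.6   0.41 -0.27  1.89  0.14  0.85 -0.26] w 0.013824126097962866 F [ 6.5 -2.5 -0.5] 44.92487847805023
handle [([0.4994, -0.2708, 0.1602], 0.65)]
salt_shaker [([0.5655, -0.306, 0.024], 0.76)]
foot []
jar_a [([0.5374, -0.1989, 0.0194], 0.8), ([0.4278, -0.2289, 0.0155], 0.56)]
top handle [([0.4963, -0.2713, 0.1572], 0.97), ([0.4119, -0.5393, -0.0066], 0.29)]
top carousel [([0.4972, -0.2706, 0.0064], 0.82)]
top salt_shaker [([0.5667, -0.3102, 0.0176], 0.54)]
top jar_a [([0.4587, -0.3391, 0.0228], 0.82), ([0.4261, -0.2305, 0.0183], 0.64), ([0.471, 0.2776, 0.0006], 0.62), ([0.5377, -0.202, 0.0183], 0.58)]
side handle [([0.4964, -0.2661, 0.1579], 0.89)]
side carousel [([0.4945, -0.2676, 0.0091], 0.84)]
side salt_shaker [([0.5674, -0.3114, 0.0128], 0.77)]
side jar_a [([0.5355, -0.2012, 0.0159], 0.77), ([0.4649, 0.2795, -0.0007], 0.75), ([0.4577, -0.3409, 0.0227], 0.71), ([0.4318, -0.2303, 0.0185], 0.57)]
```

```bash
python3 -m handwheel '{"targets":[-1,0,0,0,0.4, -1,0,0,0,0.6, -1,0,0,0,0.6, -1,0,0,0,0.6, -1,0,0,0,0.6, -1,0,0,0,0.6, -1,0,0,0,0.6, -1,0,0,0,0.6]}'
python3 -m handwheel '{"targets":[-1,0,0,0,0.6, -1,0,0,0,0.6, -1,0,0,0,0.6, -1,0,0,0,0.6, -1,0,0,0,0.6, -1,0,0,0,0.6, -1,0,0,0,0.6, -1,0,0,0,0.6]}'
```

```text
clock: 7.8
tcp_pos: [0.5001, -0.2689, 0.1624]
tool_rot: [0.948, 0.32, 0.002, 0.002]
contact_force: [7.5, -3.4, -2.3]
gripper_width: 0.0135
gripper_force: 44.7
clock: 8.47
tcp_pos: [0.5003, -0.2693, 0.1624]
tool_rot: [0.993, 0.115, 0.003, 0.001]
contact_force: [8.8, -4.3, -3.9]
gripper_width: 0.0132
gripper_force: 44.5
```

```bash
python3 -m handwheel '{"targets":[-1,0,0,0,0.6, -1,0,0,0,0.6, -1,0,0,0,0.6, -1,0,0,0,0.6, -1,0,0,0,0.6, -1,0,0,0,0.6, -1,0,0,0,0.6, -1,0,0,0,0.4]}'
python3 look.py pics/w3.png
```

```text
clock: 9.13
tcp_pos: [0.5003, -0.2698, 0.1624]
tool_rot: [0.996, -0.085, 0.003, 0.001]
contact_force: [8.3, -5.6, -3.8]
gripper_width: 0.0133
gripper_force: 44.4
9.1333 [ 0.5003 -0.2698  0.1624] yaw x -9.76 q [ 0.38  0.4   0.    1.9  -0.    0.83 -1.36] w 0.013250777106053064 F [ 8.3 -5.6 -3.8] 44.40777540206909
handle [([0.4989, -0.2665, 0.1619], 0.76)]
salt_shaker [([0.48, -0.3434, 0.0227], 0.86)]
foot []
jar_a [([0.5746, -0.2834, 0.0179], 0.97), ([0.5105, -0.1899, 0.0151], 0.57)]
top handle [([0.4971, -0.2711, 0.1573], 0.7)]
top carousel [([0.4971, -0.2702, 0.0096], 0.83)]
top salt_shaker [([0.4973, -0.2701, 0.0113], 0.59), ([0.4851, -0.3494, 0.019], 0.49)]
top jar_a [([0.5098, -0.1947, 0.0169], 0.81), ([0.4231, -0.2594, 0.021], 0.68), ([0.4696, 0.276, -0.0014], 0.54)]
side handle [([0.4176, -0.2584, 0.0194], 0.62)]
side carousel [([0.4937, -0.2685, 0.0108], 0.74)]
side salt_shaker [([0.485, -0.3497, 0.0118], 0.6), ([0.42, -0.5433, -0.0089], 0.2)]
side jar_a [([0.4654, 0.2763, -0.0], 0.93), ([0.5753, -0.2824, 0.0183], 0.86), ([0.4194, -0.2556, 0.0199], 0.83), ([0.5157, -0.1922, 0.017], 0.63)]
```

```bash
python3 -m handwheel '{"targets":[-1,0,0,0,0.4, -1,0,0,0,0.6, -1,0,0,0,0.6, -1,0,0,0,0.6, -1,0,0,0,0.6, -1,0,0,0,0.6, -1,0,0,0,0.6, -1,0,0,0,0.6]}'
python3 -m handwheel '{"targets":[-1,0,0,0,0.6, -1,0,0,0,0.6, -1,0,0,0,0.6, -1,0,0,0,0.6, -1,0,0,0,0.6, -1,0,0,0,0.6, -1,0,0,0,0.6, -1,0,0,0,0.6]}'
```

```text
clock: 10.55
tcp_pos: [0.5002, -0.2702, 0.1624]
tool_rot: [0.959, -0.282, 0.003, 0.001]
contact_force: [8.3, -7.1, -4.8]
gripper_width: 0.0136
gripper_force: 44.4
clock: 11.22
tcp_pos: [0.4998, -0.2705, 0.1624]
tool_rot: [0.88, -0.476, 0.003, 0.0]
contact_force: [8.3, -7.7, -3.6]
gripper_width: 0.0133
gripper_force: 44.4
```

```bash
python3 -m handwheel '{"targets":[-1,0,0,0,0.6, -1,0,0,0,0.6, -1,0,0,0,0.6, -1,0,0,0,0.4, -1,0,0,0,0, -1,0,0,0,0, -1,0,0,0,0]}'
python3 look.py pics/w4.png
python3 - <<'E'
from h import *
im=env.get_image("top"); cv2.imwrite("pics/crop2.png",cv2.resize(im["frame"][240:340,297:397],(600,600),interpolation=cv2.INTER_CUBIC)[:,:,::-1])
E
```

```text
clock: 11.8
tcp_pos: [0.4997, -0.2706, 0.1624]
tool_rot: [0.831, -0.557, 0.003, 0.0]
contact_force: [6.2, -7.8, -3.8]
gripper_width: 0.0132
gripper_force: 44.5
11.8 [ 0.4997 -0.2706  0.1624] yaw x -67.67 q [ 0.2   0.41  0.23  1.91 -0.12  0.83 -2.25] w 0.013190515868954757 F [ 6.2 -7.8 -3.8] 44.47990357875824
handle [([0.4994, -0.2679, 0.1637], 0.73)]
salt_shaker [([0.4218, -0.2983, 0.0178], 0.83)]
foot []
jar_a [([0.5287, -0.3435, 0.0163], 0.72)]
top handle [([0.4944, -0.2725, 0.158], 0.57)]
top carousel [([0.415, -0.5435, -0.007], 0.65), ([0.4967, -0.2688, 0.0075], 0.6)]
top salt_shaker [([0.4241, -0.3025, 0.0172], 0.71), ([0.4693, -0.1986, 0.0185], 0.44)]
top jar_a [([0.5291, -0.3438, 0.0163], 0.88), ([0.5727, -0.242, 0.0206], 0.53), ([0.4694, -0.1946, 0.0212], 0.51)]
side handle [([0.4948, -0.2674, 0.1573], 0.85)]
side carousel [([0.4945, -0.2677, 0.0069], 0.69)]
side salt_shaker [([0.4973, -0.2679, 0.1581], 0.6), ([0.4229, -0.3015, 0.015], 0.57)]
side jar_a [([0.4656, -0.1955, 0.0199], 0.97), ([0.466, 0.277, 0.0018], 0.85), ([0.5766, -0.2395, 0.0183], 0.71), ([0.5282, -0.3423, 0.0178], 0.55)]
```

View pics/w4.png

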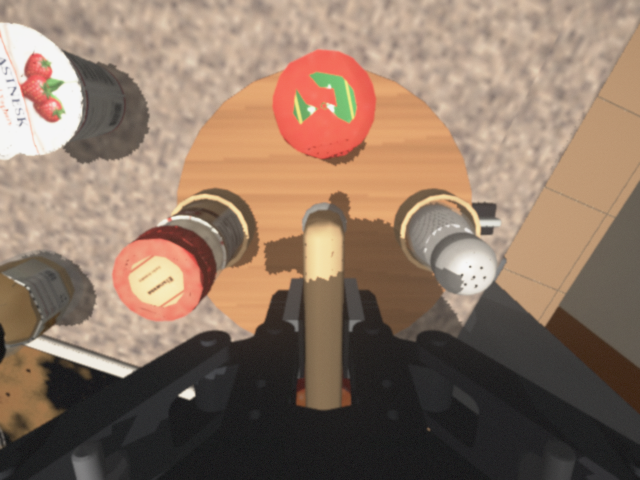

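View pics/crop2.png

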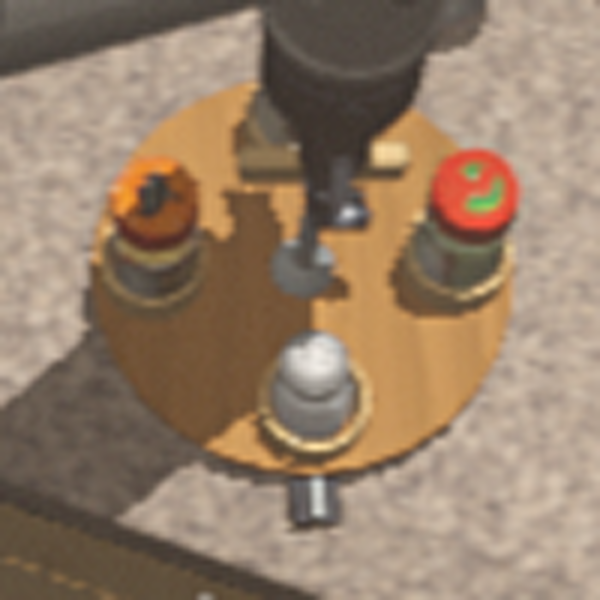

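The salt stands at the front. In the top crop its base is at x≈315 and the rib at x≈317, and the estimated line error is about 1–2 mm. All the jars are in their wells, and the grip is 44 N and still, so I'm handing in.

```bash
python3 -c "
from plant import env
print(env.close_job())"
```

```text
the job is handed in; nothing more can be done
None
```

The job is handed in with the salt shaker at the front, an estimated 1–2 mm off the pointer's line, all jars standing in their wells, and the gripper holding the T-handle still at about 44 N; no verdict came back.

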